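Stand the evaporating flasks on their cork rings in order of size

TASK

The round-bottom flasks have come back from the wash in the carrier and are to be tared. Stand all four upright on the cork rings in order of size, the smallest on the ring next to the pocket scale and the largest at the funnel end; set each one down gently without dropping it, and leave the scale and the funnel where they stand.

Things in the scene. Friction and masses are not known exactly. Their poses are not given: they have to be found in the camera images.
- flask_25_mid (a point): The smallest of four loose amber round-bottom flasks: bulb 42 mm across, straight neck 27 mm across (frosted pale near the mouth, lip 29 mm), 80 mm tall. The point is on its axis half-way up, 40 mm below the lip; the neck begins 2 mm below it. z along the axis to the mouth. Starts upright in one of four holes, 105 mm apart, in the foam of a grey tub (fixed, 204 mm square, 36 mm high).
- flask_50_mid (a point): The second smallest of four loose amber round-bottom flasks: bulb 51 mm across, straight neck 27 mm across (frosted pale near the mouth, lip 29 mm), 92 mm tall. The point is on its axis half-way up, 46 mm below the lip; the neck begins 1 mm above it. z along the axis to the mouth. Starts upright in one of four holes, 105 mm apart, in the foam of a grey tub (fixed, 204 mm square, 36 mm high).
- flask_100_mid (a point): The second largest of four loose amber round-bottom flasks: bulb 64 mm across, straight neck 27 mm across (frosted pale near the mouth, lip 29 mm), 108 mm tall. The point is on its axis half-way up, 54 mm below the lip; the neck begins 7 mm above it. z along the axis to the mouth. Starts upright in one of four holes, 105 mm apart, in the foam of a grey tub (fixed, 204 mm square, 36 mm high).
- flask_250_mid (a point): The largest of four loose amber round-bottom flasks: bulb 84 mm across, straight neck 27 mm across (frosted pale near the mouth, lip 29 mm), 130 mm tall. The point is on its axis half-way up, 65 mm below the lip; the neck begins 17 mm above it. z along the axis to the mouth. Starts upright in one of four holes, 105 mm apart, in the foam of a grey tub (fixed, 204 mm square, 36 mm high).
- ring_a_top (a point): One of four identical fixed cork rings (76 mm outside, 33 mm hole, 24 mm high), in a row 90 mm apart in a flat steel tray (370 x 116 mm, rim 11 mm). The point: centre of the hole, level with the ring's top, z up. The letters' order in the row changes. A seated flask's half-way point is above it by 32, 40, 49, 62 mm (smallest to largest flask).
- ring_b_top (a point): One of four identical fixed cork rings (76 mm outside, 33 mm hole, 24 mm high), in a row 90 mm apart in a flat steel tray (370 x 116 mm, rim 11 mm). The point: centre of the hole, level with the ring's top, z up. The letters' order in the row changes. A seated flask's half-way point is above it by 32, 40, 49, 62 mm (smallest to largest flask).
- ring_c_top (a point): One of four identical fixed cork rings (76 mm outside, 33 mm hole, 24 mm high), in a row 90 mm apart in a flat steel tray (370 x 116 mm, rim 11 mm). The point: centre of the hole, level with the ring's top, z up. The letters' order in the row changes. A seated flask's half-way point is above it by 32, 40, 49, 62 mm (smallest to largest flask).
- ring_d_top (a point): One of four identical fixed cork rings (76 mm outside, 33 mm hole, 24 mm high), in a row 90 mm apart in a flat steel tray (370 x 116 mm, rim 11 mm). The point: centre of the hole, level with the ring's top, z up. The letters' order in the row changes. A seated flask's half-way point is above it by 32, 40, 49, 62 mm (smallest to largest flask).
- scale: Black pocket scale, 110 x 64 x 19 mm, loose on the worktop just beyond one end of the row of cork rings (which end changes). Origin at the centre of its underside, x along its long side, z up. The row of flasks begins at its end. (Not listed: a rotary evaporator and its water bath stand fixed behind tub and tray, from 0.56 m ahead of the robot; a tall cabinet at the far left.)
- funnel: White plastic funnel standing rim down on the worktop just beyond the other end of the row, 67 mm across, 80 mm high, loose and light. Origin at the centre of its underside, z up.
There are look-alikes about, which are no part of the job. Leave any green look-alike of the part that bears flask_50_mid alone.

How it is judged:
At the end, for the whole second after the job is handed in: Every flask upright (within 0.25 rad) in the hole of its own cork ring (axis within 13 mm of its centre), in order of size from the smallest on the ring nearest the scale to the largest on the ring farthest from it; all released and at rest (horizontal distance between flask_25_mid and scale below 0.173 m and (horizontal distance between flask_25_mid and ring_a_top below 0.013 m or horizontal distance between flask_25_mid and ring_b_top below 0.013 m or horizontal distance between flask_25_mid and ring_c_top below 0.013 m or horizontal distance between flask_25_mid and ring_d_top below 0.013 m) and angle between each of flask_25_mid, flask_50_mid, flask_100_mid, flask_250_mid's own z axis and vertical below 0.25 rad and linear speed of each of flask_25, flask_50, flask_100, flask_250 below 0.02 m/s and height (world z) of flask_25_mid below 0.067 m and contact force between the fingers and flask_25 below 0.1 N and horizontal distance between flask_50_mid and scale between 0.173 and 0.263 m and (horizontal distance between flask_50_mid and ring_a_top below 0.013 m or horizontal distance between flask_50_mid and ring_b_top below 0.013 m or horizontal distance between flask_50_mid and ring_c_top below 0.013 m or horizontal distance between flask_50_mid and ring_d_top below 0.013 m) and height (world z) of flask_50_mid below 0.075 m and contact force between the fingers and flask_50 below 0.1 N and horizontal distance between flask_100_mid and scale between 0.263 and 0.353 m and (horizontal distance between flask_100_mid and ring_a_top below 0.013 m or horizontal distance between flask_100_mid and ring_b_top below 0.013 m or horizontal distance between flask_100_mid and ring_c_top below 0.013 m or horizontal distance between flask_100_mid and ring_d_top below 0.013 m) and height (world z) of flask_100_mid below 0.084 m and contact force between the fingers and flask_100 below 0.1 N and horizontal distance between flask_250_mid and scale between 0.353 and 0.5 m and (horizontal distance between flask_250_mid and ring_a_top below 0.013 m or horizontal distance between flask_250_mid and ring_b_top below 0.013 m or horizontal distance between flask_250_mid and ring_c_top below 0.013 m or horizontal distance between flask_250_mid and ring_d_top below 0.013 m) and height (world z) of flask_250_mid below 0.097 m and contact force between the fingers and flask_250 below 0.1 N); the robot touches nothing.
It fails at once if the scale or the funnel is pushed away (more than 25 mm) (distance of any of scale, funnel from where it was at the start of the episode above 0.025 m).
It fails at once if the smallest flask is dropped (falls free by about 2 cm or more) (linear speed of flask_25 above 0.6 m/s and contact force between the fingers and flask_25 below 0.1 N).
It fails at once if the second smallest flask is dropped (falls free by about 2 cm or more) (linear speed of flask_50 above 0.6 m/s and contact force between the fingers and flask_50 below 0.1 N).
It fails at once if the second largest flask is dropped (falls free by about 2 cm or more) (linear speed of flask_100 above 0.6 m/s and contact force between the fingers and flask_100 below 0.1 N).
It fails at once if the largest flask is dropped (falls free by about 2 cm or more) (linear speed of flask_250 above 0.6 m/s and contact force between the fingers and flask_250 below 0.1 N).
It also fails if it takes over 128 s, if anything falls off the work surface, if the arm or the gripper's body presses on something with over 40 N, if the wrist force passes 120 N, or if a joint passes its speed limit or range.

ROBOT

A 7-joint arm with a two-finger parallel gripper is mounted at the origin on a cart in front of the work surface, level with it; the furniture and walls round the work are solid. World frame = base frame: x ahead of the robot, y to its left, z up, the work surface at z = 0. Lengths are in m, angles in rad, forces in N, time in s.
With the tool pointing down it reaches from about 0.425 to 0.875 m from the base axis. Payload 9.9 kg.
Tool frame: the origin (TCP) lies between the finger pads; the fingertips stand 17 mm ahead of it and the grasp point (between the pads) lies 2 mm behind it (robot.finger_overhang is the distance from the TCP to the fingertips, in m); z points along the fingers, y is the line along which they close (so a half turn about z gives the same grasp; the last joint's range is limited). The gripper opens to 85 mm and grips with 20 to 120 N. Pads are 22 mm wide; open, the fingers measure 114 mm over their backs; the gripper's body (76 mm by 85 mm) begins 54 mm behind the grasp point. The pads swing forward as they close: fully open they stand 13 mm farther back than shut.
Start: joints at [-1.393, 0.576, 0.025, 1.437, -0.015, 1.129, -0.057], TCP at [0.175, 0.652, 0.248] pointing down, gripper open.
Joint ranges: [-2.76, 2.76], [-0.34, 2.15], [-1.52, 1.57], [0.19, 2.46], [-1.09, 4.23], [0.17, 1.99], [-2.82, 2.82]. Speed limits (rad/s): [2.22, 2.22, 3.01, 3.01, 3.14, 3.14, 3.14].

INTERFACE

Orientations are given as a unit quaternion [x, y, z, w].
In Python, from rig import robot gives the robot as it stands. The module is installed in compiled form; this text tells all that it offers.
- The arm moves only by the tool move_arm, never from a script. Its argument "motion" is a list of rows, each a list of 7 numbers: the closure, from 0 (fully open) to 1 (shut), then the shift along the tool's x, y, z in cm, then the turn, a rotation vector about the tool's x, y, z in rad. In form: [[jaw, tx, ty, tz, wx, wy, wz], ...]. A call has 1 to 12 rows; each row shifts and turns the commanded pose from where the row before left it, along the tool's axes as they then stand; what a row does not reach is not made up. A row lasts 1/10 s, in which the tool goes at most 50 mm and 8.59 degrees, less where a joint would pass 70% of its speed; a pose out of reach is approached as far as the arm can. A call is refused whole if a number of a shift passes 5 or a number of a turn 0.15, either way. A call with a gripper value outside its range is refused whole. The fingers move at their own pace and stop on an object; the grip force is fixed at half the most. Time passes only in rows, so rows that do not move let the fingers close. It gives the time, the measured TCP pose, the force, the opening and the grip force at its end, in the units of the state.
- robot.state(): the state, without advancing time (a new reading comes with each control period).
- robot.get_image(name): name is "scene" or "top"; returns the picture (400x640x3 uint8, red, green, blue); there is no depth.
- robot.camera_params(name): a dict with "vertical_fov" (degrees; the focal length in pixels is half the picture's height over the tangent of half this angle, whatever the lens; pixels are square), "cx", "cy" (the principal point, pixels), "k1" (the pictures are not rectified: a ray, as slopes to the right and down, at radius r is drawn at 1 + k1 r^2 times it, then the intrinsics apply), "R" (3x3) and "t" (3): a world point X has camera coordinates R X + t. Camera axes: x right, y down, z forward; pixel columns grow to the right and rows downward; lengths in m; the calibration is good to about 2 mm. A picture is of the moment at which its call begins. camera_params takes no time and is no camera call.
- robot.hand_in(): hands the job in; it is judged then, once.
The state is a dict: "time": time; "joints": joint angles; "joint_vel": joint speeds; "tau": joint torques, N m; "position": TCP position; "orientation": TCP orientation; "contact_force": force on the tool from outside, world axes, zero at the start; "ft_torque": the same for the moment, N m; "width": opening from 0.0 (shut) to 1.0 (fully open); "grasp_force": force on a finger pad.
Only numpy, scipy, OpenCV 4.12 (cv2) and the standard library are available. Lean on these libraries where they do the work, as an engineer would, in place of code of your own. Each camera call takes 0.05 s, during which the arm holds its last target. There are 200 camera calls.

## Working session

There is one attempt and no reset: what is moved stays moved. The work goes in short steps, Python scripts to look and compute and a tool call to move; the robot and the scene stay as the last step left them, time stands still between calls to the robot, and variables do not carry over. Pictures are saved under pics/ and viewed, at most 14 in all, crops included, and the job is handed in when it is done.

Besides the shell and the picture viewer there is one more tool, called after "Emit:" by a JSON object that holds its "fn" and its "kwargs", one argument or row to a line. move_arm: Moves the arm, as the interface text tells. Its arguments: {"type":"object","properties":{"motion":{"type":"array","items":{"type":"array","items":{"type":"number"}}}},"required":["motion"]}

```bash
mkdir -p pics
python3 - <<'E'
from rig import robot
import cv2
for n in("scene","top"):
    cv2.imwrite(f"pics/{n}0.png",robot.get_image(n)[:,:,::-1]); p=robot.camera_params(n); print(n,p)
print(robot.state(),robot.finger_overhang)
E
```

```text
scene {'vertical_fov': 42.11787897392934, 'cx': 324.47060089884155, 'cy': 202.09459799479822, 'k1': 0.05553427155986332, 'R': array([[ 0.60116018, -0.7991229 ,  0.00300519],
       [-0.63275567, -0.4782964 , -0.60897687],
       [ 0.48808473,  0.3641911 , -0.79318229]]), 't': array([-0.32167808,  0.31638812,  1.70044341])}
top {'vertical_fov': 48.572662386062355, 'cx': 321.5931109373329, 'cy': 206.05238393226074, 'k1': 0.0023007579310533547, 'R': array([[-0.25856988, -0.9659706 , -0.00651242],
       [-0.91394614,  0.24681596, -0.32215578],
       [ 0.31280038, -0.07734778, -0.94666427]]), 't': array([0.08633207, 0.46461972, 1.66801353])}
{'time': 0.1, 'joints': array([-1.39279391,  0.57642337,  0.02481741,  1.43781139, -0.01499971,
        1.1290373 , -0.05646104]), 'joint_vel': array([-0.00077632, -0.0025385 ,  0.00032121, -0.00327564,  0.00040149,
       -0.00093231,  0.00101374]), 'tau': array([ 6.20091407e-03, -7.67311478e+01,  2.25845821e+00, -2.86605370e+01,
        1.61804346e-02,  8.61509034e-03, -3.76516857e-05]), 'position': array([0.1745801 , 0.65163195, 0.24754925]), 'orientation': array([ 1.30479634e-01,  9.91450708e-01, -7.44632382e-04, -6.79474037e-05]), 'contact_force': array([-0.74470872, -0.4500374 , -0.37479753]), 'ft_torque': array([ 0.00181498,  0.01979979, -0.0011044 ]), 'grasp_force': 0.0, 'width': 0.9999330633105042} 0.017
```

View pics/top0.png

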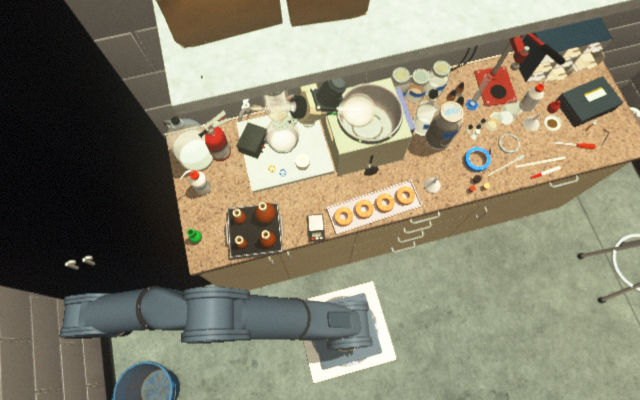

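View pics/scene0.png

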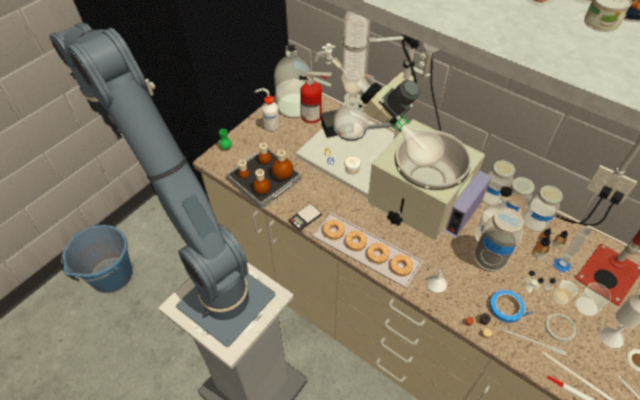

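The top view shows the tub near (254,230), the scale at (316,227), the rings from (344,216) to (405,196) and the funnel at (433,185). A green look-alike stands at (193,237). Next I'll enlarge the tub and the rings.

Run:
```python
import cv2,numpy as np
a=cv2.imread("pics/top0.png");b=cv2.imread("pics/scene0.png")
r=lambda i,x,y,w,h,s:cv2.resize(i[y:y+h,x:x+w],None,fx=s,fy=s,interpolation=cv2.INTER_CUBIC)
# top: x 220..450 ; scale 3.4
c=r(a,220,170,230,90,3.4)
cv2.imwrite("pics/c1.png",c); print(c.shape)
c=r(b,215,130,240,170,3.3)
cv2.imwrite("pics/c2.png",c); print(c.shape)
```

```text
(306, 782, 3)
(561, 792, 3)
```

View pics/c1.png

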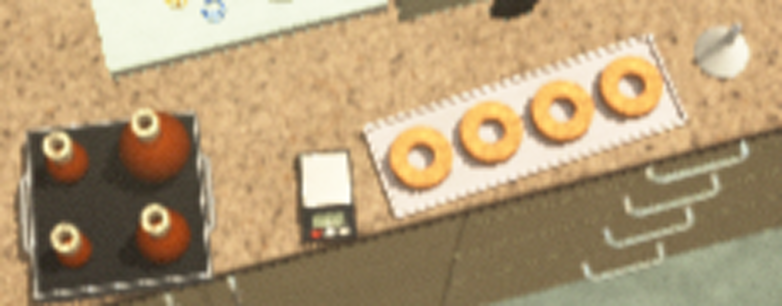

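View pics/c2.png

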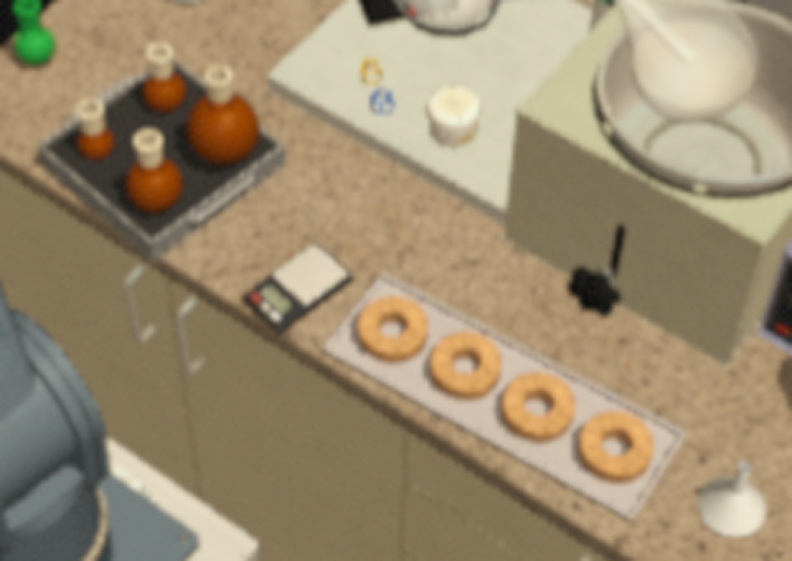

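```bash
cat > h.py <<'E'
import numpy as np
from rig import robot
from scipy.optimize import least_squares
from scipy.spatial.transform import Rotation as Ro
def proj(n,X):
    p=robot.camera_params(n); c=np.asarray(X)@p["R"].T+p["t"]; s=c[...,:2]/c[...,2:]
    f=200/np.tan(np.radians(p["vertical_fov"])/2)
    return s*(1+p["k1"]*(s**2).sum(-1,keepdims=True))*f+[p["cx"],p["cy"]]
T=lambda a:(np.array(a,float)+.5)/3.4-.5+[220,170]
S=lambda a:(np.array(a,float)+.5)/3.3-.5+[215,130]
def tri(pt,ps): # free 3D
    return least_squares(lambda X:np.r_[proj("top",X)-pt,proj("scene",X)-ps],[.5,.3,.05])
def rel(target,yaw=None):
    s=robot.state(); R=Ro.from_quat(s["orientation"]); d=R.inv().apply(np.array(target)-s["position"])*100
    return d
E
python3 - <<'E'
from h import *
mt=dict(zip((25,50,100,250),T([(66,239),(59,146),(155,219),(146,123)])))
ms=dict(zip((25,50,100,250),S([(91,108),(160,53),(149,140),(219,77)])))
L={}
for k in mt:
    r=tri(mt[k],ms[k]); L[k]=r.x; print(k,r.x.round(4),r.fun.round(2))
rt=T([(421,157),(491,132),(562,110),(631,86)]); rs=S([(393,326),(465,362),(538,404),(616,443)])
for a,b in zip(rt,rs):
    r=tri(a,b); print(r.x.round(4),r.fun.round(2))
def rings(p): return np.array([[p[0]+.09*i*np.cos(p[2]),p[1]+.09*i*np.sin(p[2]),.024+.0] for i in (-1.5,-.5,.5,1.5)])
f=least_squares(lambda p:np.r_[(proj("top",rings(p))-rt).ravel(),(proj("scene",rings(p))-rs).ravel()],[.5,0,-1.6])
print(f.x,rings(f.x).round(4),f.fun.round(2))
# tub grid fit: 25 BL,50 TL,100 BR,250 TR ; u= to right(image), v= up(image)
def tub(p):
    u=np.array([np.cos(p[2]),np.sin(p[2])])*.0525; v=np.array([-u[1],u[0]]); c=np.array(p[:2])
    P=[c-u-v,c-u+v,c+u-v,c+u+v]; return np.c_[np.array(P),p[3:7]]
g=least_squares(lambda p:np.r_[(proj("top",tub(p))-np.array(list(mt.values()))).ravel(),(proj("scene",tub(p))-np.array(list(ms.values()))).ravel()],[.5,.3,-1.6,.1,.1,.12,.14])
print(g.x.round(4));print(tub(g.x).round(4),g.fun.round(2))
# scale and funnel tip
for n,a,b in(("funneltop",(733,33),(744,466)),):print(n,tri(T(a),S(b)).x)
E
```

```text
25 [0.4205 0.3021 0.0872] [ 0.14 -0.72 -0.63  0.34]
50 [0.5246 0.2867 0.1005] [ 0.09 -0.45 -0.39  0.23]
100 [0.4076 0.1989 0.1166] [ 0.1  -0.49 -0.42  0.23]
250 [0.5111 0.1831 0.1394] [ 0.07 -0.34 -0.29  0.17]
[ 0.4312 -0.1186  0.0088] [ 0.07 -0.33 -0.25  0.15]
[ 0.4391 -0.2082  0.0105] [ 0.07 -0.32 -0.24  0.15]
[ 0.4434 -0.299   0.009 ] [ 0.04 -0.17 -0.12  0.08]
[ 0.4513 -0.3892  0.0102] [ 0.07 -0.32 -0.23  0.15]
[ 0.43524707 -0.25481112 -1.49888664] [[ 0.4255 -0.1202  0.024 ]
 [ 0.432  -0.2099  0.024 ]
 [ 0.4385 -0.2997  0.024 ]
 [ 0.4449 -0.3895  0.024 ]] [ 0.99 -0.27  1.26  0.11  1.04 -0.32  1.21 -0.1  -0.76 -1.01 -0.79 -0.39
 -0.38 -1.18 -0.68 -0.62]
[ 0.4659  0.2427 -1.7113  0.0864  0.0993  0.1184  0.1397]
[[0.4213 0.3021 0.0864]
 [0.5253 0.2873 0.0993]
 [0.4066 0.1981 0.1184]
 [0.5106 0.1834 0.1397]] [ 0.15 -0.86 -0.05 -0.47  0.3  -0.43  0.02 -0.24 -0.45  0.36 -0.38  0.27
 -0.48  0.18 -0.43  0.15]
funneltop [ 0.47049369 -0.5141756   0.06505004]
```

Run:
```python
from h import *
bt,bs=np.array([1.07,-.15]),np.array([-.65,-.8])
mt=T([(66,239),(59,146),(155,219),(146,123)])+bt
ms=S([(91,108),(160,53),(149,140),(219,77)])+bs
def tub(p):
    u=np.array([np.cos(p[2]),np.sin(p[2])])*.0525; v=np.array([-u[1],u[0]]); c=np.array(p[:2])
    P=[c-u-v,c-u+v,c+u-v,c+u+v]; return np.c_[np.array(P),p[3:7]]
g=least_squares(lambda p:np.r_[(proj("top",tub(p))-mt).ravel(),(proj("scene",tub(p))-ms).ravel()],[.5,.3,-1.6,.1,.1,.12,.14])
print(g.x.round(4));print(tub(g.x).round(4),g.fun.round(2))
print(tri(T((733,33))+bt,S((744,466))+bs).x)
```

```text
[ 0.4601  0.238  -1.7112  0.0999  0.112   0.1323  0.1526]
[[0.4155 0.2973 0.0999]
 [0.5195 0.2826 0.112 ]
 [0.4008 0.1933 0.1323]
 [0.5048 0.1787 0.1526]] [-0.03 -0.48 -0.23 -0.25  0.34 -0.13  0.06 -0.09 -0.37  0.25 -0.1   0.19
 -0.28  0.03 -0.04  0.04]
[ 0.46471375 -0.51316059  0.07789366]
```

Emit:
{"fn": "move_arm", "kwargs": {
  "motion": [
    [0,0,0,0,0,0,0.1454],
    [0,0,0,0,0,0,0.1454],
    [0,0,0,0,0,0,0.1454],
    [0,0,0,0,0,0,0.1454],
    [0,0,0,0,0,0,0.1454],
    [0,0,0,0,0,0,0.1454],
    [0,0,0,0,0,0,0.1454],
    [0,0,0,0,0,0,0.1454],
    [0,0,0,0,0,0,0.1454],
    [0,0,0,0,0,0,0]
  ]
}}

```text
time: 1.1
position: [0.1743, 0.6519, 0.2478]
orientation: [0.708, 0.707, -0.0, 0.0]
contact_force: [-0.4, -0.2, -0.1]
width: 1.003
grasp_force: 0.0
```

Emit:
{"fn": "move_arm", "kwargs": {
  "motion": [
    [0.3,-3.94,2.76,0,0,0,0],
    [0.3,-3.94,2.76,0,0,0,0],
    [0.3,-3.94,2.76,0,0,0,0],
    [0.3,-3.94,2.76,0,0,0,0],
    [0.3,-3.94,2.76,0,0,0,0],
    [0.3,-3.94,2.76,0,0,0,0],
    [0.3,-3.94,2.76,0,0,0,0],
    [0.3,-3.94,2.76,0,0,0,0],
    [0.3,-3.94,2.76,0,0,0,0],
    [0.3,-3.94,2.76,0,0,0,0],
    [0.3,-3.94,2.76,0,0,0,0],
    [0.3,-3.94,2.76,0,0,0,0]
  ]
}}

```text
time: 2.3
position: [0.5068, 0.1777, 0.2484]
orientation: [0.705, 0.709, 0.0, 0.0]
contact_force: [0.4, 1.1, 0.0]
width: 0.698
grasp_force: 0.0
```

Run:
```python
from h import *
import cv2
s=robot.state();print(s["position"],s["width"],s["joints"].round(2))
o=[]
for n,x,y in(("scene",200,60),("top",200,140)):
    i=robot.get_image(n)[:,:,::-1]; cv2.imwrite(f"pics/{n}1.png",i)
    o.append(cv2.resize(i[y:y+130,x:x+130],None,fx=3,fy=3,interpolation=cv2.INTER_CUBIC))
    print(n,(proj(n,s["position"]+[[0,0,-.017],[0,0,-.1]])-[x,y])*3)
cv2.imwrite("pics/d1.png",np.hstack(o))
```

```text
[0.50684495 0.17765249 0.24837633] 0.6980622168487979 [-0.74  0.4   0.45  1.81 -0.21  0.97 -0.19]
scene [[238.40911293 229.91047592]
 [242.94738703 278.41418647]]
top [[183.02896921 173.71007592]
 [191.99890853 196.11994256]]
```

View pics/d1.png

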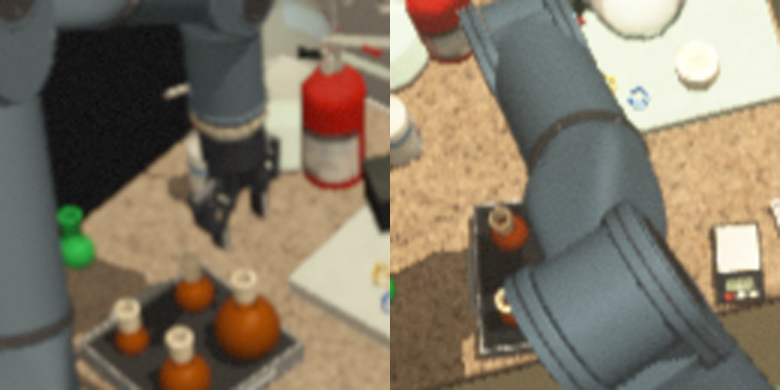

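The fingertips sit at about (242,228) and the largest flask's mouth at (245,282) in the scene crop. Both agree with the corrected estimate, so I'm lowering the gripper over its neck.

Emit:
{"fn": "move_arm", "kwargs": {
  "motion": [
    [0.3,0.1,-0.2,2.4,0,0,0],
    [0.3,0,0,2.4,0,0,0],
    [0.3,0,0,2.4,0,0,0],
    [0.3,0,0,2.4,0,0,0],
    [0.3,0,0,1.2,0,0,0],
    [0.3,0,0,1.0,0,0,0],
    [0.3,0,0,0,0,0,0],
    [0.45,0,0,0,0,0,0]
  ]
}}

```text
time: 3.2
position: [0.5044, 0.1804, 0.1309]
orientation: [0.707, 0.707, 0.0, 0.0]
contact_force: [-0.4, -0.0, 0.6]
width: 0.56
grasp_force: 0.0
```

Run:
```python
from h import *
import cv2
x,y=220,90
i=robot.get_image("scene")[:,:,::-1]
cv2.imwrite("pics/d2.png",cv2.resize(i[y:y+110,x:x+110],None,fx=5,fy=5,interpolation=cv2.INTER_CUBIC))
```

```text
(no output)
```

View pics/d2.png

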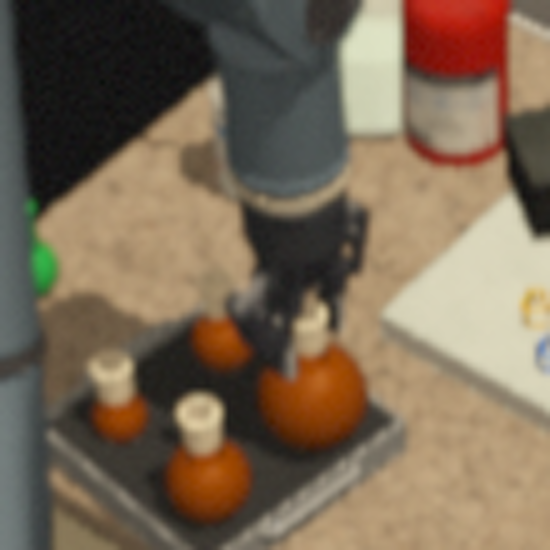

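The neck at (313,330) lies between the two fingers, with tips at (287,370) and (345,322). Closing and lifting slightly.

Emit:
{"fn": "move_arm", "kwargs": {
  "motion": [
    [0.6,0,0,0,0,0,0],
    [0.7,0,0,0,0,0,0],
    [0.8,0,0,0,0,0,0],
    [1,0,0,0,0,0,0],
    [1,0,0,0,0,0,0],
    [1,0,0,0,0,0,0],
    [1,0,0,0,0,0,0]
  ]
}}

```text
time: 3.95
position: [0.5052, 0.1805, 0.1311]
orientation: [0.707, 0.707, 0.001, 0.001]
contact_force: [1.7, 0.0, 6.1]
width: 0.304
grasp_force: 58.2
```

Emit:
{"fn": "move_arm", "kwargs": {
  "motion": [
    [1,0,0,-0.5,0,0,0],
    [1,0,0,-1,0,0,0],
    [1,0,0,-1.5,0,0,0],
    [1,0,0,-2,0,0,0],
    [1,0,0,-2,0,0,0],
    [1,0,0,-1.5,0,0,0],
    [1,0,0,0,0,0,0],
    [1,-2,-0.2,0,0,0,0],
    [1,-3.5,-0.4,0,0,0,0],
    [1,-3.5,-0.4,0,0,0,0],
    [1,-3.5,-0.4,0,0,0,0]
  ]
}}

```text
time: 5.05
position: [0.4891, 0.0542, 0.2146]
orientation: [0.707, 0.707, -0.001, -0.0]
contact_force: [0.7, 0.0, -1.1]
width: 0.304
grasp_force: 58.7
```

Emit:
{"fn": "move_arm", "kwargs": {
  "motion": [
    [1,-4,-0.4,0,0,0,0],
    [1,-4,-0.4,0,0,0,0],
    [1,-4,-0.4,0,0,0,0],
    [1,-4,-0.4,0,0,0,0],
    [1,-4,-0.4,0,0,0,0],
    [1,-4,-0.4,0,0,0,0],
    [1,-4,-0.4,0,0,0,0],
    [1,-4,-0.4,0,0,0,0],
    [1,-4,-0.4,0,0,0,0],
    [1,-4,-0.4,0,0,0,0],
    [1,-3,-0.4,0,0,0,0],
    [1,-1,0,0,0,0,0]
  ]
}}

```text
time: 6.25
position: [0.4441, -0.3881, 0.2146]
orientation: [0.709, 0.706, -0.001, -0.0]
contact_force: [-0.2, -0.6, -2.0]
width: 0.298
grasp_force: 58.7
```

Emit:
{"fn": "move_arm", "kwargs": {
  "motion": [
    [1,0,0,0,0,0,0],
    [1,0,0,0,0,0,0]
  ]
}}

```text
time: 6.45
position: [0.4464, -0.3831, 0.2146]
orientation: [0.707, 0.708, 0.0, -0.001]
contact_force: [-0.1, 0.2, -1.4]
width: 0.305
grasp_force: 58.7
```

Run:
```python
from h import *
import cv2
s=robot.state();print(s["position"],s["joints"].round(2),s["contact_force"].round(1))
o=[]
for n,x,y in(("scene",300,170),("top",320,130)):
    i=robot.get_image(n)[:,:,::-1]
    o.append(cv2.resize(i[y:y+130,x:x+130],None,fx=3,fy=3,interpolation=cv2.INTER_CUBIC))
    P=s["position"]+np.array([[0,0,-.017],[0,0,0.022],[0,0,-.065+.022]]); R=np.array([[.4449,-.3895,.024],[.4385,-.2997,.024]])
    print(n,(proj(n,P)-[x,y])*3,(proj(n,R)-[x,y])*3)
cv2.imwrite("pics/d3.png",np.hstack(o))
```

```text
[ 0.44644401 -0.38311467  0.21457035] [ 0.33  0.52  0.46  1.73 -0.27  0.96  0.91] [-0.1  0.2 -1.4]
scene [[317.26932515 189.44183805]
 [322.11861764 167.95611367]
 [314.14061648 203.31795759]] [[301.92294296 279.86527581]
 [231.91102679 242.69237667]]
top [[278.51036503 146.27353998]
 [284.56710862 134.04276029]
 [274.6209963  154.12771769]] [[259.35815616 194.54773985]
 [197.94615051 215.01287713]]
```

View pics/d3.png

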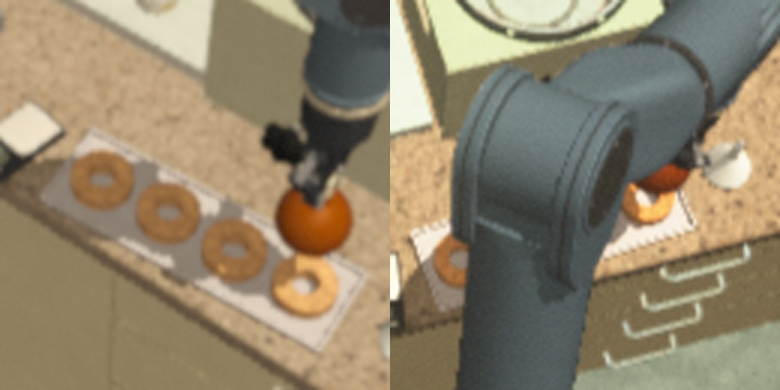

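In the scene crop the bulb is at (314,219) and the end ring's hole at (306,283). They line up once the tool moves about 7 mm along the row, so I'm lowering now.

Emit:
{"fn": "move_arm", "kwargs": {
  "motion": [
    [1,-0.7,-0.05,0,0,0,0],
    [1,0,0,1,0,0,0],
    [1,0,0,1.5,0,0,0],
    [1,0,0,1.5,0,0,0],
    [1,0,0,1.5,0,0,0],
    [1,0,0,1,0,0,0],
    [1,0,0,0.6,0,0,0],
    [1,0,0,0.4,0,0,0],
    [1,0,0,0.2,0,0,0],
    [1,0,0,0,0,0,0]
  ]
}}

```text
time: 7.55
position: [0.4459, -0.3918, 0.1384]
orientation: [0.707, 0.707, 0.0, 0.0]
contact_force: [0.0, 0.2, -0.8]
width: 0.298
grasp_force: 58.7
```

Emit:
{"fn": "move_arm", "kwargs": {
  "motion": [
    [1,0,0,0.2,0,0,0],
    [1,0,0,0.1,0,0,0],
    [1,0,0,0,0,0,0]
  ]
}}

```text
time: 7.85
position: [0.4458, -0.3917, 0.1354]
orientation: [0.707, 0.707, 0.0, 0.0]
contact_force: [-0.7, -0.3, -2.6]
width: 0.3
grasp_force: 58.7
```

Emit:
{"fn": "move_arm", "kwargs": {
  "motion": [
    [1,0,0,0.2,0,0,0],
    [1,0,0,0.1,0,0,0],
    [1,0,0,0,0,0,0]
  ]
}}

```text
time: 8.15
position: [0.446, -0.3919, 0.1326]
orientation: [0.707, 0.707, 0.0, 0.0]
contact_force: [-0.5, 1.7, 2.0]
width: 0.305
grasp_force: 59.3
```

Emit:
{"fn": "move_arm", "kwargs": {
  "motion": [
    [1,0,0,0.1,0,0,0],
    [1,0,0,0.1,0,0,0],
    [1,0,0,0,0,0,0]
  ]
}}

```text
time: 8.45
position: [0.4465, -0.3924, 0.1321]
orientation: [0.707, 0.707, 0.0, 0.001]
contact_force: [-1.6, 2.3, 17.7]
width: 0.304
grasp_force: 60.1
```

Emit:
{"fn": "move_arm", "kwargs": {
  "motion": [
    [1,0.15,-0.1,-0.1,0,0,0],
    [1,0.1,-0.05,0,0,0,0],
    [1,0,0,0,0,0,0]
  ]
}}

```text
time: 8.75
position: [0.4453, -0.3902, 0.1322]
orientation: [0.707, 0.707, 0.0, 0.002]
contact_force: [2.8, -2.5, 6.6]
width: 0.301
grasp_force: 59.2
```

Emit:
{"fn": "move_arm", "kwargs": {
  "motion": [
    [1,-0.1,0.08,0,0,0,0],
    [0.7,0,0,0,0,0,0],
    [0.6,0,0,0,0,0,0],
    [0.5,0,0,0,0,0,0],
    [0.4,0,0,0,0,0,0],
    [0.4,0,0,0,0,0,0],
    [0.4,0,0,-1,0,0,0],
    [0.4,0,0,-2,0,0,0],
    [0.4,0,0,-3,0,0,0],
    [0.4,0,0,-3,0,0,0],
    [0.4,0,0,-2,0,0,0],
    [0.4,0,0,0,0,0,0]
  ]
}}

```text
time: 9.95
position: [0.4459, -0.3914, 0.2449]
orientation: [0.707, 0.707, 0.0, 0.003]
contact_force: [-0.2, -0.9, 0.8]
width: 0.605
grasp_force: 0.0
```

Run:
```python
from h import *
import cv2
s=robot.state();print(s["position"],s["width"])
x,y=300,160
i=robot.get_image("scene")[:,:,::-1]
cv2.imwrite("pics/d4.png",cv2.resize(i[y:y+160,x:x+160],None,fx=3,fy=3,interpolation=cv2.INTER_CUBIC))
P=np.array([[.4457,-.391,.150],[.4457,-.391,.0624]]);print((proj("scene",P)-[x,y])*3)
```

```text
[ 0.44589568 -0.39144212  0.24492033] 0.6049805677351184
[[317.60767679 248.80842274]
 [307.58052249 292.14661336]]
```

View pics/d4.png

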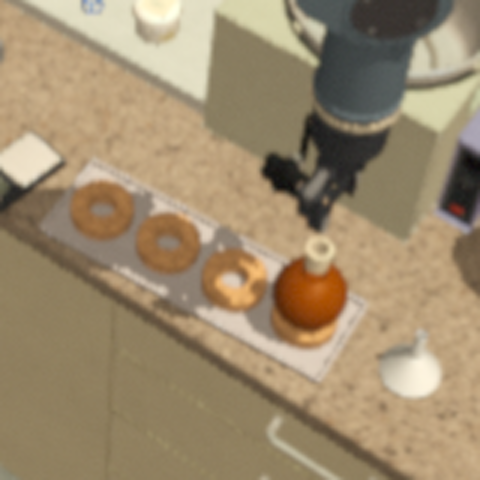

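The largest flask stands upright on the end ring, with its lip at (320,247) and bulb at (310,294). Next is the 100 ml flask.

Emit:
{"fn": "move_arm", "kwargs": {
  "motion": [
    [0.4,3,0,0,0,0,0],
    [0.4,4.8,0,0,0,0,0],
    [0.4,4.8,0,0,0,0,0],
    [0.4,4.8,0,0,0,0,0],
    [0.4,4.8,0,0,0,0,0],
    [0.4,4.8,0,0,0,0,0],
    [0.4,4.8,0,0,0,0,0],
    [0.4,4.8,0,0,0,0,0],
    [0.4,4.8,0,0,0,0,0],
    [0.4,4.8,0,0,0,0,0],
    [0.4,4.8,0,0,0,0,0],
    [0.4,4,0,0,0,0,0]
  ]
}}

```text
time: 11.2
position: [0.4438, 0.1625, 0.2406]
orientation: [0.706, 0.708, -0.001, -0.0]
contact_force: [1.3, -0.4, 1.7]
width: 0.6
grasp_force: 0.0
```

Emit:
{"fn": "move_arm", "kwargs": {
  "motion": [
    [0.4,1.5,-1,0,0,0,0],
    [0.4,1,-2,0,0,0,0],
    [0.4,0.9,-1.5,0,0,0,0],
    [0.4,0,0,0,0,0,0],
    [0.4,0,0,0,0,0,0]
  ]
}}

```text
time: 11.7
position: [0.3998, 0.1936, 0.241]
orientation: [0.707, 0.707, -0.0, 0.0]
contact_force: [0.1, -0.2, 0.5]
width: 0.6
grasp_force: 0.0
```

Run:
```python
from h import *
import cv2
s=robot.state();print(s["position"],s["orientation"].round(3),s["width"],s["joints"].round(2))
x,y=220,80
i=robot.get_image("scene")[:,:,::-1]
cv2.imwrite("pics/d5.png",cv2.resize(i[y:y+130,x:x+130],None,fx=4,fy=4,interpolation=cv2.INTER_CUBIC))
P=np.array([s["position"],s["position"]-[0,0,s["position"][2]-.13]]);print((proj("scene",P)-[x,y])*4)
```

```text
[0.39983259 0.19360953 0.24100416] [ 0.707  0.707 -0.     0.   ] 0.6003645587543408 [-0.86  0.26  0.39  2.03 -0.13  0.87 -0.4 ]
[[142.02092747 282.07339952]
 [154.80284395 367.38106304]]
```

View pics/d5.png

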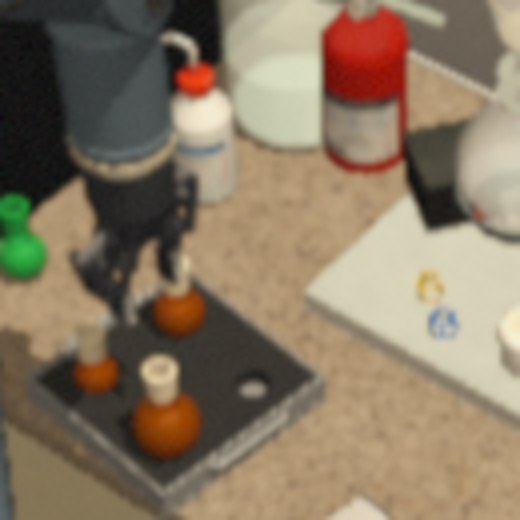

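The 100 ml flask's mouth is at (160,365), close to the predicted (158,371). Lowering and gripping.

Emit:
{"fn": "move_arm", "kwargs": {
  "motion": [
    [0.4,0,0.1,2.5,0,0,0],
    [0.4,0,0,3,0,0,0],
    [0.4,0,0,3,0,0,0],
    [0.4,0,0,2,0,0,0],
    [0.4,0,0,1.5,0,0,0],
    [0.4,0,0,1,0,0,0],
    [0.4,0,0,0,0,0,0],
    [0.5,0,0,0,0,0,0]
  ]
}}

```text
time: 12.55
position: [0.4014, 0.1935, 0.1115]
orientation: [0.707, 0.707, 0.0, 0.0]
contact_force: [-0.3, 0.5, 0.4]
width: 0.498
grasp_force: 0.0
```

Emit:
{"fn": "move_arm", "kwargs": {
  "motion": [
    [0.6,0,0,0,0,0,0],
    [0.7,0,0,0,0,0,0],
    [0.8,0,0,0,0,0,0],
    [1,0,0,0,0,0,0],
    [1,0,0,0,0,0,0],
    [1,0,0,0,0,0,0],
    [1,0,0,0,0,0,0]
  ]
}}

```text
time: 13.25
position: [0.4017, 0.1941, 0.1119]
orientation: [0.707, 0.707, 0.001, 0.0]
contact_force: [1.0, -0.9, 6.0]
width: 0.297
grasp_force: 58.9
```

Emit:
{"fn": "move_arm", "kwargs": {
  "motion": [
    [1,0,0,-0.5,0,0,0],
    [1,0,0,-1,0,0,0],
    [1,0,0,-1.5,0,0,0],
    [1,0,0,-2,0,0,0],
    [1,0,0,-2,0,0,0],
    [1,0,0,-1,0,0,0],
    [1,-1,1,0,0,0,0],
    [1,-2,2,0,0,0,0],
    [1,-3.5,1.5,0,0,0,0],
    [1,-4,0,0,0,0,0],
    [1,-4,0,0,0,0,0],
    [1,-4,0,0,0,0,0]
  ]
}}

```text
time: 14.45
position: [0.4454, 0.0074, 0.1913]
orientation: [0.707, 0.707, -0.0, -0.0]
contact_force: [1.4, -0.5, -0.8]
width: 0.305
grasp_force: 59.0
```

Emit:
{"fn": "move_arm", "kwargs": {
  "motion": [
    [1,-4,0,0,0,0,0],
    [1,-4,0,0,0,0,0],
    [1,-4,0,0,0,0,0],
    [1,-4,0,0,0,0,0],
    [1,-4,0,0,0,0,0],
    [1,-4,0,0,0,0,0],
    [1,-3.5,0,0,0,0,0],
    [1,-2.5,0,0,0,0,0],
    [1,-1,-0.5,0,0,0,0],
    [1,0,0,0,0,0,0],
    [1,0,0,0,0,0,0]
  ]
}}

```text
time: 15.55
position: [0.4409, -0.2998, 0.1911]
orientation: [0.707, 0.707, 0.0, -0.001]
contact_force: [-0.9, 0.1, -0.6]
width: 0.297
grasp_force: 59.0
```

Emit:
{"fn": "move_arm", "kwargs": {
  "motion": [
    [1,-0.1,-0.1,1,0,0,0],
    [1,0,0,1.5,0,0,0],
    [1,0,0,1.5,0,0,0],
    [1,0,0,1.5,0,0,0],
    [1,0,0,1,0,0,0],
    [1,0,0,0.6,0,0,0],
    [1,0,0,0.4,0,0,0],
    [1,0,0,0.2,0,0,0],
    [1,0,0,0,0,0,0]
  ]
}}

```text
time: 16.45
position: [0.4402, -0.3022, 0.1144]
orientation: [0.707, 0.707, 0.0, 0.0]
contact_force: [-1.3, -0.4, -0.6]
width: 0.303
grasp_force: 59.0
```

Emit:
{"fn": "move_arm", "kwargs": {
  "motion": [
    [1,0,0,0.2,0,0,0],
    [1,0,0,0.1,0,0,0],
    [1,0,0,0,0,0,0]
  ]
}}

```text
time: 16.75
position: [0.4405, -0.3028, 0.1131]
orientation: [0.707, 0.707, 0.001, 0.001]
contact_force: [-3.4, 2.8, 17.3]
width: 0.303
grasp_force: 61.2
```

Emit:
{"fn": "move_arm", "kwargs": {
  "motion": [
    [1,0.15,-0.12,-0.1,0,0,0],
    [1,0.1,-0.08,0,0,0,0],
    [1,0,0,0,0,0,0]
  ]
}}

```text
time: 17.05
position: [0.4389, -0.3005, 0.113]
orientation: [0.707, 0.707, 0.0, 0.001]
contact_force: [0.6, -1.6, 6.4]
width: 0.298
grasp_force: 59.4
```

Emit:
{"fn": "move_arm", "kwargs": {
  "motion": [
    [1,-0.05,0.0,0.1,0,0,0],
    [1,0,0,0.1,0,0,0],
    [1,0,0,0,0,0,0]
  ]
}}

```text
time: 17.35
position: [0.4391, -0.3015, 0.1124]
orientation: [0.707, 0.707, 0.001, 0.002]
contact_force: [-1.5, 0.2, 26.1]
width: 0.3
grasp_force: 62.2
```

Run:
```python
from h import *
import cv2
s=robot.state();print(s["position"],s["contact_force"],s["ft_torque"])
x,y=330,160
i=robot.get_image("scene")[:,:,::-1]
cv2.imwrite("pics/d6.png",cv2.resize(i[y:y+120,x:x+120],None,fx=5,fy=5,interpolation=cv2.INTER_CUBIC))
p=s["position"];P=np.array([[p[0],p[1],.127],[p[0],p[1],.024],[p[0],p[1],.127-.108+.032]]);print((proj("scene",P)-[x,y])*5)
```

```text
[ 0.43913095 -0.30148143  0.11239433] [-1.474509    0.21545235 26.09616741] [0.45498433 0.60819652 0.00137088]
[[252.399727   371.20372241]
 [239.19718123 455.19658448]
 [242.53733083 433.92523187]]
```

View pics/d6.png

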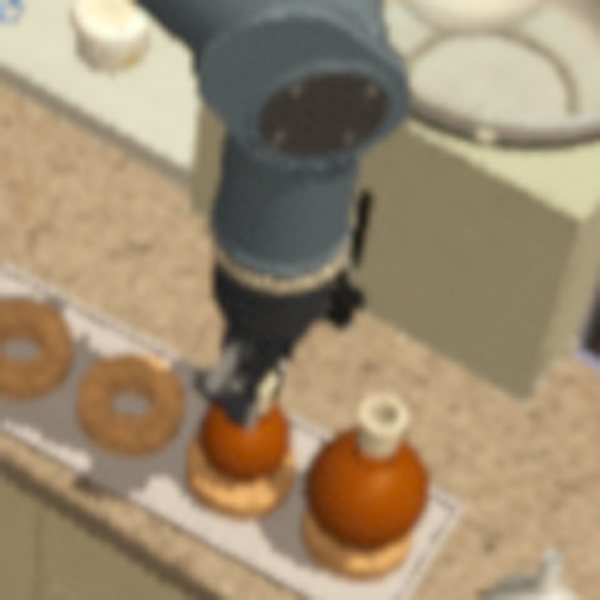

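The 100 ml bulb at (245,440) is centred in its ring, where a seated flask should appear, and the 26 N contact confirms it. Releasing.

Emit:
{"fn": "move_arm", "kwargs": {
  "motion": [
    [1,0,0,-0.15,0,0,0],
    [0.7,0,0,0,0,0,0],
    [0.6,0,0,0,0,0,0],
    [0.5,0,0,0,0,0,0],
    [0.4,0,0,0,0,0,0],
    [0.4,0,0,0,0,0,0],
    [0.4,0,0,-1,0,0,0],
    [0.4,0,0,-2,0,0,0],
    [0.4,0,0,-3,0,0,0],
    [0.4,0,0,-3,0,0,0],
    [0.4,0,0,-2,0,0,0],
    [0.4,0,0,0,0,0,0]
  ]
}}

```text
time: 18.6
position: [0.439, -0.3011, 0.2251]
orientation: [0.707, 0.707, 0.001, 0.002]
contact_force: [0.8, 0.3, -0.3]
width: 0.602
grasp_force: 0.0
```

Emit:
{"fn": "move_arm", "kwargs": {
  "motion": [
    [0.4,3,0.7,0,0,0,0],
    [0.4,4.8,0.7,0,0,0,0],
    [0.4,4.8,0.7,0,0,0,0],
    [0.4,4.8,0.7,0,0,0,0],
    [0.4,4.8,0.7,0,0,0,0],
    [0.4,4.8,0.7,0,0,0,0],
    [0.4,4.8,0.7,0,0,0,0],
    [0.4,4.8,0.7,0,0,0,0],
    [0.4,4.8,0.7,0,0,0,0],
    [0.4,4.8,0.7,0,0,0,0],
    [0.4,4.8,0.7,0,0,0,0],
    [0.4,4.8,0.4,0,0,0,0]
  ]
}}

```text
time: 19.8
position: [0.5186, 0.2597, 0.2214]
orientation: [0.707, 0.707, -0.0, 0.0]
contact_force: [1.3, -0.9, 0.1]
width: 0.597
grasp_force: 0.0
```

Emit:
{"fn": "move_arm", "kwargs": {
  "motion": [
    [0.4,2.5,0,0,0,0,0],
    [0.4,0,0,0,0,0,0],
    [0.4,0,0,0,0,0,0]
  ]
}}

```text
time: 20.1
position: [0.5184, 0.2826, 0.2211]
orientation: [0.707, 0.708, -0.001, 0.0]
contact_force: [0.3, -1.0, 0.0]
width: 0.602
grasp_force: 0.0
```

Emit:
{"fn": "move_arm", "kwargs": {
  "motion": [
    [0.4,0,0.1,2.5,0,0,0],
    [0.4,0,0,3,0,0,0],
    [0.4,0,0,3,0,0,0],
    [0.4,0,0,2,0,0,0],
    [0.4,0,0,1.5,0,0,0],
    [0.4,0,0,1.1,0,0,0],
    [0.4,0,0,0,0,0,0],
    [0.5,0,0,0,0,0,0]
  ]
}}

```text
time: 20.9
position: [0.5202, 0.2821, 0.0913]
orientation: [0.707, 0.707, 0.0, 0.0]
contact_force: [0.5, -0.7, -1.0]
width: 0.497
grasp_force: 0.0
```

Emit:
{"fn": "move_arm", "kwargs": {
  "motion": [
    [0.6,0,0,0,0,0,0],
    [0.7,0,0,0,0,0,0],
    [0.8,0,0,0,0,0,0],
    [1,0,0,0,0,0,0],
    [1,0,0,0,0,0,0],
    [1,0,0,0,0,0,0],
    [1,0,0,0,0,0,0]
  ]
}}

```text
time: 21.6
position: [0.5207, 0.283, 0.0916]
orientation: [0.707, 0.707, 0.001, 0.0]
contact_force: [1.6, -1.4, 5.7]
width: 0.3
grasp_force: 58.7
```

Emit:
{"fn": "move_arm", "kwargs": {
  "motion": [
    [1,0,0,-0.5,0,0,0],
    [1,0,0,-1,0,0,0],
    [1,0,0,-1.5,0,0,0],
    [1,0,0,-2,0,0,0],
    [1,0,0,-2,0,0,0],
    [1,0,0,-1,0,0,0],
    [1,-1,-0.2,0,0,0,0],
    [1,-2,-0.4,0,0,0,0],
    [1,-3.4,-0.6,0,0,0,0],
    [1,-4,-0.7,0,0,0,0],
    [1,-4,-0.7,0,0,0,0],
    [1,-4,-0.7,0,0,0,0]
  ]
}}

```text
time: 22.8
position: [0.4854, 0.0966, 0.17]
orientation: [0.707, 0.707, -0.001, -0.0]
contact_force: [1.0, 0.2, -0.3]
width: 0.3
grasp_force: 58.8
```

Emit:
{"fn": "move_arm", "kwargs": {
  "motion": [
    [1,-4,-0.7,0,0,0,0],
    [1,-4,-0.7,0,0,0,0],
    [1,-4,-0.7,0,0,0,0],
    [1,-4,-0.7,0,0,0,0],
    [1,-4,-0.7,0,0,0,0],
    [1,-4,-0.7,0,0,0,0],
    [1,-3.5,-0.7,0,0,0,0],
    [1,-2.5,-0.6,0,0,0,0],
    [1,-1,0,0,0,0,0],
    [1,0,0,0,0,0,0],
    [1,0,0,0,0,0,0]
  ]
}}

```text
time: 23.9
position: [0.4318, -0.2101, 0.1703]
orientation: [0.707, 0.707, -0.0, -0.001]
contact_force: [0.3, -0.3, -0.2]
width: 0.299
grasp_force: 58.8
```

Emit:
{"fn": "move_arm", "kwargs": {
  "motion": [
    [1,0,0,1,0,0,0],
    [1,0,0,1.5,0,0,0],
    [1,0,0,1.5,0,0,0],
    [1,0,0,1.3,0,0,0],
    [1,0,0,0.8,0,0,0],
    [1,0,0,0.5,0,0,0],
    [1,0,0,0.3,0,0,0],
    [1,0,0,0.2,0,0,0],
    [1,0,0,0,0,0,0]
  ]
}}

```text
time: 24.8
position: [0.4322, -0.2112, 0.0999]
orientation: [0.707, 0.707, 0.0, 0.0]
contact_force: [0.2, 0.1, -0.8]
width: 0.303
grasp_force: 58.8
```

Emit:
{"fn": "move_arm", "kwargs": {
  "motion": [
    [1,0,0,0.15,0,0,0],
    [1,0,0,0.1,0,0,0],
    [1,0,0,0,0,0,0]
  ]
}}

```text
time: 25.1
position: [0.4321, -0.2112, 0.0974]
orientation: [0.707, 0.707, 0.0, 0.0]
contact_force: [0.1, -0.1, -0.1]
width: 0.303
grasp_force: 58.8
```

Emit:
{"fn": "move_arm", "kwargs": {
  "motion": [
    [1,0,0,0.1,0,0,0],
    [1,0,0,0.1,0,0,0],
    [1,0,0,0,0,0,0]
  ]
}}

```text
time: 25.4
position: [0.4321, -0.2112, 0.0952]
orientation: [0.707, 0.707, -0.0, 0.0]
contact_force: [-0.3, 0.4, -0.6]
width: 0.3
grasp_force: 58.8
```

Emit:
{"fn": "move_arm", "kwargs": {
  "motion": [
    [1,0,0,0.1,0,0,0],
    [1,0,0,0.05,0,0,0],
    [1,0,0,0,0,0,0]
  ]
}}

```text
time: 25.7
position: [0.4328, -0.2114, 0.0942]
orientation: [0.707, 0.707, 0.0, 0.001]
contact_force: [0.6, 0.5, 4.5]
width: 0.303
grasp_force: 59.5
```

Emit:
{"fn": "move_arm", "kwargs": {
  "motion": [
    [1,0,0,0.1,0,0,0],
    [1,0,0,0,0,0,0]
  ]
}}

```text
time: 25.9
position: [0.4334, -0.2116, 0.0935]
orientation: [0.707, 0.707, 0.001, 0.001]
contact_force: [2.4, 0.2, 7.5]
width: 0.301
grasp_force: 59.7
```

Emit:
{"fn": "move_arm", "kwargs": {
  "motion": [
    [1,0,0.1,0,0,0,0],
    [0.7,0,0,0,0,0,0],
    [0.6,0,0,0,0,0,0],
    [0.5,0,0,0,0,0,0],
    [0.4,0,0,0,0,0,0],
    [0.4,0,0,0,0,0,0],
    [0.4,0,0,-1,0,0,0],
    [0.4,0,0,-2,0,0,0],
    [0.4,0,0,-3,0,0,0],
    [0.4,0,0,-3,0,0,0],
    [0.4,0,0,-2,0,0,0],
    [0.4,0,0,0,0,0,0]
  ]
}}

```text
time: 27.1
position: [0.4341, -0.2119, 0.2059]
orientation: [0.707, 0.707, 0.001, 0.002]
contact_force: [-0.5, -0.1, -0.8]
width: 0.602
grasp_force: 0.0
```

Run:
```python
from h import *
import cv2
s=robot.state();print(s["position"],s["width"])
x,y=300,160
i=robot.get_image("scene")[:,:,::-1]
cv2.imwrite("pics/d7.png",cv2.resize(i[y:y+130,x:x+130],None,fx=4,fy=4,interpolation=cv2.INTER_CUBIC))
P=np.array([[.434,-.2114,.110],[.434,-.2114,.0435],[.439,-.301,.127],[.439,-.301,.051]]);print((proj("scene",P)+[.65,.8]-[x,y])*4)
```

```text
[ 0.43414319 -0.21189537  0.20589137] 0.602355630792569
[[229.47351528 261.81645798]
 [225.4788593  305.92760912]
 [323.93880853 299.9742159 ]
 [316.06915453 350.15446206]]
```

View pics/d7.png

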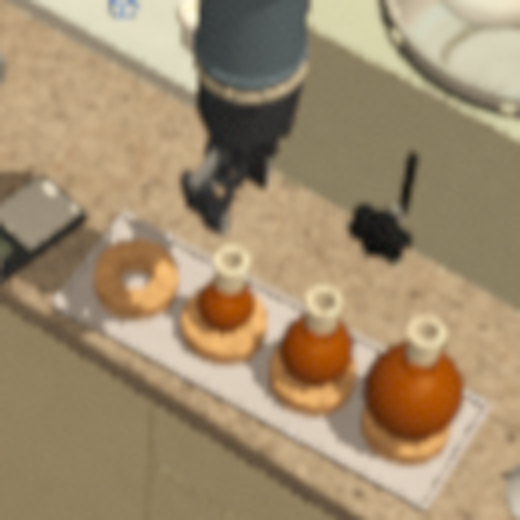

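The three larger flasks stand upright on their rings, with lips at (231,262), (323,300) and (427,333). Now the smallest.

Emit:
{"fn": "move_arm", "kwargs": {
  "motion": [
    [0.4,3,0,0,0,0,0],
    [0.4,4.5,0.2,0,0,0,0],
    [0.4,4.5,0.2,0,0,0,0],
    [0.4,4.5,0.2,0,0,0,0],
    [0.4,4.5,0.2,0,0,0,0],
    [0.4,4.5,0,0,0,0,0],
    [0.4,4.5,0,0,0,0,0],
    [0.4,4.5,-0.4,0,0,0,0],
    [0.4,4.5,-0.5,0,0,0,0],
    [0.4,4.5,-0.6,0,0,0,0],
    [0.4,4.5,-0.6,0,0,0,0],
    [0.4,2.9,-0.5,0,0,0,0]
  ]
}}

```text
time: 28.35
position: [0.4133, 0.3011, 0.2018]
orientation: [0.706, 0.708, -0.001, -0.0]
contact_force: [-0.1, -0.2, -0.0]
width: 0.601
grasp_force: 0.0
```

Emit:
{"fn": "move_arm", "kwargs": {
  "motion": [
    [0.4,0,0,0,0,0,0],
    [0.4,0,0,0,0,0,0]
  ]
}}

```text
time: 28.55
position: [0.4142, 0.2976, 0.2019]
orientation: [0.706, 0.708, -0.001, 0.0]
contact_force: [-0.0, -0.6, -0.2]
width: 0.597
grasp_force: 0.0
```

Emit:
{"fn": "move_arm", "kwargs": {
  "motion": [
    [0.4,0,0.1,2.5,0,0,0],
    [0.4,0,0,3,0,0,0],
    [0.4,0,0,2.5,0,0,0],
    [0.4,0,0,2,0,0,0],
    [0.4,0,0,1.2,0,0,0],
    [0.4,0,0,0.9,0,0,0],
    [0.4,0,0,0,0,0,0],
    [0.5,0,0,0,0,0,0]
  ]
}}

```text
time: 29.35
position: [0.4162, 0.2976, 0.0823]
orientation: [0.707, 0.707, 0.0, 0.0]
contact_force: [0.2, -0.2, 0.9]
width: 0.502
grasp_force: 0.0
```

Emit:
{"fn": "move_arm", "kwargs": {
  "motion": [
    [0.6,0,0,0,0,0,0],
    [0.7,0,0,0,0,0,0],
    [0.8,0,0,0,0,0,0],
    [1,0,0,0,0,0,0],
    [1,0,0,0,0,0,0],
    [1,0,0,0,0,0,0],
    [1,0,0,0,0,0,0]
  ]
}}

```text
time: 30.05
position: [0.4166, 0.2982, 0.0823]
orientation: [0.707, 0.707, 0.001, 0.0]
contact_force: [3.0, 0.2, 6.7]
width: 0.298
grasp_force: 59.0
```

Emit:
{"fn": "move_arm", "kwargs": {
  "motion": [
    [1,0,0,-0.5,0,0,0],
    [1,0,0,-1,0,0,0],
    [1,0,0,-1.5,0,0,0],
    [1,0,0,-2,0,0,0],
    [1,0,0,-2,0,0,0],
    [1,0,0,-1,0,0,0],
    [1,-1,0.5,0,0,0,0],
    [1,-2,1,0,0,0,0],
    [1,-3.5,1,0,0,0,0],
    [1,-4,0.5,0,0,0,0],
    [1,-4,0,0,0,0,0],
    [1,-4,0,0,0,0,0]
  ]
}}

```text
time: 31.25
position: [0.4452, 0.1103, 0.1609]
orientation: [0.707, 0.707, -0.001, -0.0]
contact_force: [1.4, -1.1, -0.6]
width: 0.301
grasp_force: 58.7
```

Emit:
{"fn": "move_arm", "kwargs": {
  "motion": [
    [1,-4,0,0,0,0,0],
    [1,-4,0,0,0,0,0],
    [1,-4,0,0,0,0,0],
    [1,-4,-0.4,0,0,0,0],
    [1,-3.5,-0.5,0,0,0,0],
    [1,-2.5,-0.5,0,0,0,0],
    [1,-1.4,-0.5,0,0,0,0],
    [1,0,0,0,0,0,0],
    [1,0,0,0,0,0,0]
  ]
}}

```text
time: 32.15
position: [0.4264, -0.1213, 0.1613]
orientation: [0.707, 0.707, -0.0, -0.001]
contact_force: [-0.0, 0.5, -0.6]
width: 0.301
grasp_force: 58.7
```

Emit:
{"fn": "move_arm", "kwargs": {
  "motion": [
    [1,0,0.1,1,0,0,0],
    [1,0,0,1.5,0,0,0],
    [1,0,0,1.5,0,0,0],
    [1,0,0,1.3,0,0,0],
    [1,0,0,0.8,0,0,0],
    [1,0,0,0.5,0,0,0],
    [1,0,0,0.3,0,0,0],
    [1,0,0,0.2,0,0,0],
    [1,0,0,0,0,0,0]
  ]
}}

```text
time: 33.05
position: [0.4281, -0.1212, 0.0909]
orientation: [0.707, 0.707, 0.0, 0.0]
contact_force: [0.4, 0.5, -0.5]
width: 0.301
grasp_force: 58.7
```

Emit:
{"fn": "move_arm", "kwargs": {
  "motion": [
    [1,0,0,0.15,0,0,0],
    [1,0,0,0.1,0,0,0],
    [1,0,0,0,0,0,0]
  ]
}}

```text
time: 33.35
position: [0.428, -0.1212, 0.0884]
orientation: [0.707, 0.707, 0.0, 0.0]
contact_force: [-0.8, 0.1, -0.5]
width: 0.298
grasp_force: 58.7
```

Emit:
{"fn": "move_arm", "kwargs": {
  "motion": [
    [1,0,0,0.1,0,0,0],
    [1,0,0,0.1,0,0,0],
    [1,0,0,0,0,0,0]
  ]
}}

```text
time: 33.65
position: [0.428, -0.1212, 0.0862]
orientation: [0.707, 0.707, -0.0, -0.0]
contact_force: [0.5, -0.0, -1.1]
width: 0.299
grasp_force: 58.7
```

Emit:
{"fn": "move_arm", "kwargs": {
  "motion": [
    [1,0,0,0.1,0,0,0],
    [1,0,0,0.1,0,0,0],
    [1,0,0,0,0,0,0]
  ]
}}

```text
time: 33.95
position: [0.4277, -0.1213, 0.0843]
orientation: [0.707, 0.707, -0.0, -0.0]
contact_force: [-2.1, -0.4, 2.5]
width: 0.3
grasp_force: 59.0
```

Emit:
{"fn": "move_arm", "kwargs": {
  "motion": [
    [1,0,0,0.1,0,0,0],
    [1,0,0,0,0,0,0]
  ]
}}

```text
time: 34.15
position: [0.4274, -0.1215, 0.0835]
orientation: [0.707, 0.707, -0.0, -0.0]
contact_force: [-3.4, -2.0, 7.5]
width: 0.302
grasp_force: 59.5
```

Emit:
{"fn": "move_arm", "kwargs": {
  "motion": [
    [1,-0.08,-0.15,0.05,0,0,0],
    [1,0,0,0,0,0,0]
  ]
}}

```text
time: 34.35
position: [0.4266, -0.1219, 0.083]
orientation: [0.707, 0.707, 0.0, 0.0]
contact_force: [-1.8, 0.3, 5.3]
width: 0.299
grasp_force: 59.2
```

Run:
```python
from h import *
import cv2
s=robot.state();print(s["position"],s["contact_force"])
x,y=290,150
i=robot.get_image("scene")[:,:,::-1]
cv2.imwrite("pics/d8.png",cv2.resize(i[y:y+100,x:x+100],None,fx=5,fy=5,interpolation=cv2.INTER_CUBIC))
p=s["position"];P=np.array([[p[0],p[1],.096],[p[0],p[1],.037]]);print((proj("scene",P)+[.65,.8]-[x,y])*5)
```

```text
[ 0.42662196 -0.12194821  0.08302984] [-1.78161734  0.29770348  5.31849127]
[[222.85326407 331.73310883]
 [221.40057026 380.88322103]]
```

View pics/d8.png

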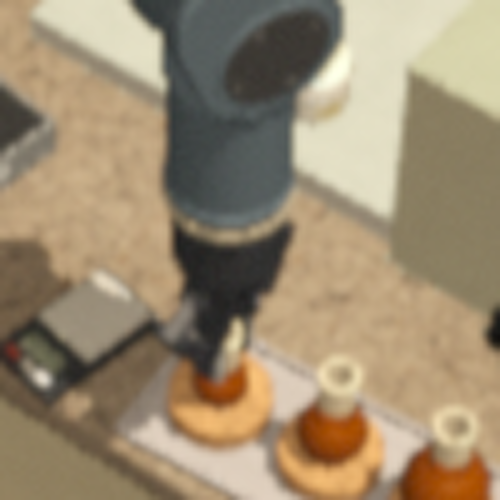

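The smallest bulb is in its ring's hole at (221,384), matching the prediction for a seated flask. Releasing and clearing away.

Emit:
{"fn": "move_arm", "kwargs": {
  "motion": [
    [1,0,-0.05,0.05,0,0,0],
    [0.7,0,0,0,0,0,0],
    [0.6,0,0,0,0,0,0],
    [0.5,0,0,0,0,0,0],
    [0.4,0,0,0,0,0,0],
    [0.4,0,0,0,0,0,0],
    [0.4,0,0,-1,0,0,0],
    [0.4,0,0,-2,0,0,0],
    [0.4,0,0,-3,0,0,0],
    [0.4,0,0,-4,0,0,0],
    [0.4,0,0,-4,0,0,0],
    [0.4,0,0,-2,0,0,0]
  ]
}}

```text
time: 35.6
position: [0.4266, -0.1225, 0.246]
orientation: [0.707, 0.707, 0.001, 0.002]
contact_force: [0.2, 0.3, -0.3]
width: 0.598
grasp_force: 0.0
```

Emit:
{"fn": "move_arm", "kwargs": {
  "motion": [
    [0.4,3,0.5,0,0,0,0],
    [0.4,4,0.5,0,0,0,0],
    [0.4,4,0,0,0,0,0],
    [0.4,4,0,0,0,0,0],
    [0.4,4,0,0,0,0,0],
    [0.4,2,0,0,0,0,0],
    [0.4,0,0,0,0,0,0],
    [0.4,0,0,0,0,0,0]
  ]
}}

```text
time: 36.4
position: [0.4357, 0.0877, 0.2427]
orientation: [0.707, 0.707, -0.0, 0.0]
contact_force: [-0.7, -0.6, -0.2]
width: 0.6
grasp_force: 0.0
```

Run:
```python
from h import *
import cv2
x,y=270,150
i=robot.get_image("scene")[:,:,::-1]
cv2.imwrite("pics/d9.png",cv2.resize(i[y:y+150,x:x+190],None,fx=4,fy=4,interpolation=cv2.INTER_CUBIC))
for k,(a,b,l,c) in {25:(.4266,-.1219,.096,.037),50:(.4335,-.2116,.110,.0435),100:(.4391,-.301,.127,.051),250:(.4459,-.391,.151,.063)}.items():
    print(k,((proj("scene",np.array([[a,b,l],[a,b,c]]))+[.65,.8]-[x,y])*4).round())
```

```text
25 [[258. 265.]
 [257. 305.]]
50 [[349. 302.]
 [345. 346.]]
100 [[444. 340.]
 [436. 390.]]
250 [[546. 374.]
 [533. 432.]]
```

View pics/d9.png

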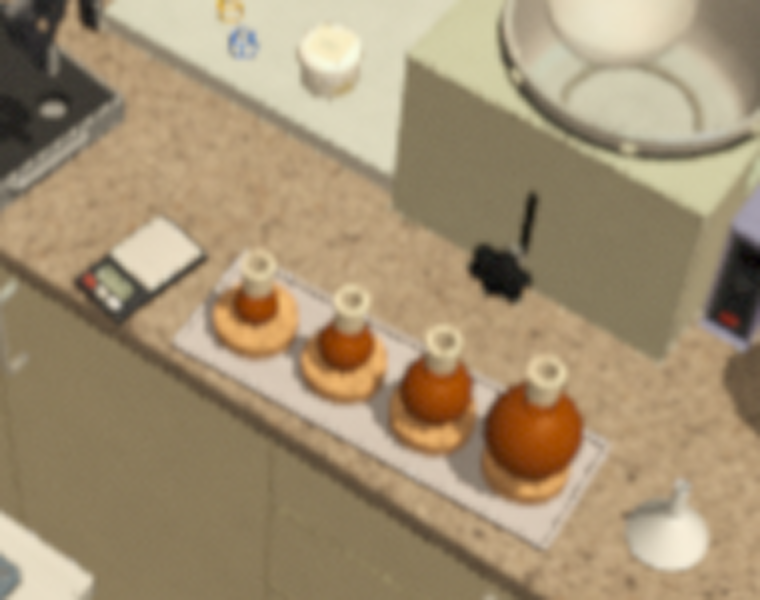

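All four flasks are upright and seated in order of size. Their lips are at (258,264), (351,301), (444,341) and (546,373), as predicted, and the scale and funnel are undisturbed. Handing in.

```bash
python3 -c "
from rig import robot
print(robot.hand_in())"
```

```text
the job is handed in; nothing more can be done
None
```

All four flasks stand upright on the cork rings in size order, smallest next to the scale and largest at the funnel end; the scale and funnel weren't touched, and I handed the job in after about 36 s of robot time (no verdict was returned).

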